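Bring the green filter over the port of the right tube reader

ROBOT

A 7-joint arm with a two-finger parallel gripper is mounted at the origin on the work surface; the furniture and walls round the work are solid. World frame = base frame: x ahead of the robot, y to its left, z up, the work surface at z = 0. Lengths are in m, angles in rad, forces in N, time in s.
With the tool pointing down it reaches from about 0.4 to 0.85 m from the base axis. Payload 10.4 kg.
Tool frame: the origin (TCP) lies between the finger pads; the fingertips stand 11 mm ahead of it and the grasp point (between the pads) lies 8 mm behind it; z points along the fingers, y is the line along which they close (so a half turn about z gives the same grasp; the last joint's range is limited). The gripper opens to 85 mm and grips with 20 to 120 N. Pads are 22 mm wide; open, the fingers measure 114 mm over their backs; the gripper's body (76 mm by 85 mm) begins 54 mm behind the grasp point. The pads swing forward as they close: fully open they stand 13 mm farther back than shut.
Start: joints at [-1.188, 0.332, -0.065, 1.46, 0.022, 1.35, -0.088], TCP at [0.247, 0.574, 0.242] pointing down, gripper open.
Joint ranges: [-2.6, 2.6], [-0.5, 2.12], [-1.47, 1.34], [0.16, 2.42], [-1.27, 4.41], [0.06, 2.06], [-2.6, 2.6]. Speed limits (rad/s): [2.22, 2.22, 2.79, 2.79, 3.14, 3.14, 3.14].

INTERFACE

Orientations are given as a unit quaternion [x, y, z, w].
In Python, from workcell import manip, vision, spot_in, silhouettes gives the robot as it stands. Calls block until the motion is done:
- manip.movep(position, orientation): joint-space move of the TCP to a pose.
- manip.servo_line(position, ori=None, velocity=0.15): straight line of the TCP; ori=None keeps the orientation; velocity is the mean speed in m/s.
- manip.goto_joints(angles): joint-space move.
- manip.gripper_to(opening, force=None): finger opening in m; force is the grip in N (None keeps the last); returns when the fingers have stopped.
- manip.pause(seconds).
- manip.solve_ik(position, orientation): joint angles nearest the present ones, or None.
- manip.sense(): the state.
- vision.capture(name): name is "scene" or "side" or "wrist"; returns (picture, depth): 384x512x3 uint8, red, green, blue; 384x512 float32, m along the optical axis (not along the pixel's ray), 0 where there is no reading.
- vision.camera_info(name): a dict with "camera_matrix" (3x3 intrinsics, pixels), "k1" (the pictures are not rectified: a ray, as slopes to the right and down, at radius r is drawn at 1 + k1 r^2 times it, then the intrinsics apply), "rvec" (rotation vector, rad) and "tvec" (3), from world to camera coordinates, as OpenCV has them; the wrist camera has in their place "hand_eye" (4x4, takes a point from camera to tool coordinates, whose origin is the TCP and whose axes are the flange's). Camera axes: x right, y down, z forward; pixel columns grow to the right and rows downward; lengths in m; the calibration is good to about 2 mm. A picture is of the moment at which its call begins: read the wrist's pose just before it. camera_info takes no time and is no camera call.
A pose or a line that the arm cannot do raises manip.IKError and nothing moves.
- manip.close_job(): hands the job in; it is judged then, once.
Trained networks look in the newest picture that a camera, given by its name, has taken for a name from the list of things; names that differ only in an ending like _2 or _b are one class to them, and where a whole thing is asked for, a point or a joint stands for the part that bears it (a point fixed in the world has none). Each returns a list of dicts, best first, with "confidence" (0 to 1); they miss things now and then, are a little off and sometimes report something else, mostly with a low value. They report only what shows in the picture. A call takes as long as a camera call. They do not tell look-alikes from the thing itself.
- spot_in(target, camera): "at" ([x, y, z] in m, in world coordinates, good to about 4 mm: the middle of the surface that is visible of it).
- silhouettes(target, camera): "pixels" (384x512 bool, what is visible of it).
The state is a dict: "time": time; "joint_positions": joint angles; "joint_velocities": joint speeds; "joint_efforts": joint torques, N m; "eef_pos": TCP position; "orientation": TCP orientation; "contact_force": force on the tool from outside, world axes, zero at the start; "torque": the same for the moment, N m; "finger_gap": finger opening in m; "gripper_force": force on a finger pad.
Only numpy, scipy, OpenCV 4.12 (cv2) and the standard library are available. Lean on these libraries where they do the work, as an engineer would, in place of code of your own. Each camera call takes 0.05 s, during which the arm holds its last target. There are 200 camera calls.

TASK

Two tube readers stand on the table with their shutters closed. On the reader that holds the red-capped tube, slide the shutter by its orange grip one stop to the left, until it clicks in with the green filter over the port (not on to the open hole), and let go. Leave the other reader's shutter closed.

Things in the scene. Friction and masses are not known exactly. Their poses are not given: they have to be found in the camera images.
- grip_red (a point): centre of the orange grip block on the shutter of the reader with the red-capped tube: 18 x 20 (along the slide) x 34 mm high, centre 91 mm above the table; y axis: level, the slide's opening direction (robot's left within 15 degrees); z up. Free 45 mm either side along the slide. Below it: bracket top 74 mm, rail 68, white housing 60 (100 x 200 mm, fixed). Tube in front, top at 92 mm
- shutter_red (a joint): slide of the shutter on the reader with the red-capped tube, in m: 0 closed (blank plate over the port), 0.036 green filter over the port, 0.072 open hole over the port (end of travel). Each is a click stop that draws the plate in from about 12 mm away; it takes about 5 N to push it from one stop to the next
- grip_blue (a point): centre of the orange grip block on the shutter of the reader with the blue-capped tube: 18 x 20 (along the slide) x 34 mm high, centre 91 mm above the table; y axis: level, the slide's opening direction (robot's left within 15 degrees); z up. Free 45 mm either side along the slide. Below it: bracket top 74 mm, rail 68, white housing 60 (100 x 200 mm, fixed). Tube in front, top at 92 mm
- shutter_blue (a joint): slide of the shutter on the other reader, with the blue-capped tube; same values, to be left at 0 (closed)
Not all that is in view belongs to the job. What is shaped like the part that bears grip_blue but yellow is not meant.

How it is judged:
By the outcome, as a careful person would: the job done as asked, in the order asked, and still so for the second after the job is handed in, with the robot touching nothing.
It also fails if it takes over 32 s, if anything falls off the work surface, if the arm or the gripper's body presses on something with over 40 N, if the wrist force passes 120 N, or if a joint passes its speed limit or range.

## Working session

There is one attempt and no reset: what is moved stays moved. The work goes in short steps, each a Python script; the robot and the scene stay as the last script left them, time stands still between calls to the robot, and variables do not carry over. Pictures are saved under pics/ and viewed, at most 10 in all, crops included, and the job is handed in when it is done.

```bash
mkdir -p pics; ls; python3 - <<'E'
from workcell import manip, vision, spot_in, silhouettes
import cv2,numpy as np
ims=[]
for c in ("scene","side"):
    p,d=vision.capture(c); cv2.imwrite(f"pics/{c}0.png",cv2.cvtColor(p,cv2.COLOR_RGB2BGR)); np.save(f"pics/{c}0.npy",d)
    for t in ("grip_red","grip_blue","shutter_red","shutter_blue"):
        print(c,t,[(np.round(r["at"],3),round(r["confidence"],2)) for r in spot_in(t,c)])
    print({k:np.round(v,3).tolist() for k,v in vision.camera_info(c).items()})
s=manip.sense(); print(s["time"],s["eef_pos"],s["orientation"])
E
```

```text
pics
scene grip_red [(array([0.451, 0.135, 0.066]), 0.82)]
scene grip_blue [(array([ 0.456, -0.226,  0.064]), 0.53)]
scene shutter_red [(array([0.456, 0.134, 0.067]), 0.49)]
scene shutter_blue [(array([ 0.387, -0.748,  0.064]), 0.87), (array([ 0.452, -0.227,  0.069]), 0.8)]
{'camera_matrix': [[398.894, 0.0, 251.545], [0.0, 398.894, 192.917], [0.0, 0.0, 1.0]], 'k1': -0.091, 'rvec': [2.18, -1.182, 0.461], 'tvec': [-0.447, 0.223, 1.213]}
side grip_red []
side grip_blue [(array([ 0.388, -0.756,  0.062]), 0.95), (array([ 0.472, -0.241,  0.078]), 0.41)]
side shutter_red []
side shutter_blue [(array([ 0.39 , -0.757,  0.062]), 0.57)]
{'camera_matrix': [[431.684, 0.0, 249.23], [0.0, 431.684, 190.167], [0.0, 0.0, 1.0]], 'k1': 0.05, 'rvec': [1.963, 0.077, -0.03], 'tvec': [-0.421, -0.044, 1.937]}
0.5 [0.24673413 0.57426029 0.24229972] [ 2.01520603e-01  9.79484276e-01  2.32382028e-05 -2.44079508e-06]
```

View pics/scene0.png

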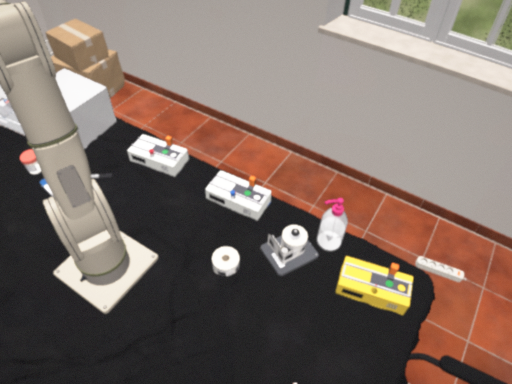

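View pics/side0.png

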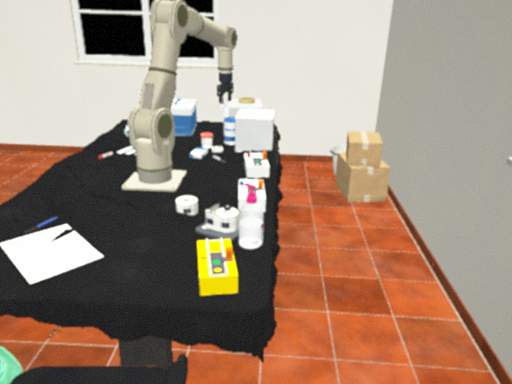

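Readers in the scene picture are one at (158,153) with a red dot, one at (238,195) with a blue dot, and a yellow look-alike at (375,285). The first one fits the description; I'll confirm it with an enlarged crop and measure its grip.

```bash
cat > h.py <<'E'
import cv2,numpy as np
from scipy.spatial.transform import Rotation as R
from workcell import manip, vision, spot_in, silhouettes
def pose(name,s=None):
    """camera->world rotation, origin"""
    c=vision.camera_info(name)
    if name=="wrist":
        H=np.array(c["hand_eye"]); Rt=R.from_quat(s["orientation"]).as_matrix()
        return Rt@H[:3,:3], Rt@H[:3,3]+np.array(s["eef_pos"])
    Rm=cv2.Rodrigues(np.array(c["rvec"],float))[0].T
    return Rm, -Rm@np.array(c["tvec"]).ravel()
def rays(name,uv):
    c=vision.camera_info(name)
    uv=np.array(uv,float).reshape(-1,1,2)
    p=cv2.undistortPoints(uv,np.array(c["camera_matrix"],float),np.array([c["k1"],0,0,0,0],float))[:,0]
    return np.c_[p,np.ones(len(p))]
def onplane(name,uv,z,s=None):
    Rm,o=pose(name,s); r=rays(name,uv)@Rm.T
    return o+r*((z-o[2])/r[:,2])[:,None]
def cloud(name,mask,d,s=None):
    v,u=np.nonzero(mask&(d>0)); Rm,o=pose(name,s)
    return o+(rays(name,np.c_[u,v])*d[v,u][:,None])@Rm.T
def orange(p):
    h=cv2.cvtColor(p,cv2.COLOR_RGB2HSV); return (h[...,0]>=6)&(h[...,0]<=16)&(h[...,1]>170)&(h[...,2]>110)
E
python3 - <<'E'
from h import *
p=cv2.imread("pics/scene0.png")[...,::-1].copy(); d=np.load("pics/scene0.npy")
cv2.imwrite("pics/crop1.png",cv2.resize(p[120:225,115:285,::-1],None,fx=4.5,fy=4.5,interpolation=cv2.INTER_CUBIC))
m=orange(p); 
for n,(a,b,c,e) in dict(red=(160,134,178,150),blue=(243,174,261,192)).items():
    q=np.zeros_like(m); q[b:e,a:c]=m[b:e,a:c]; v,u=np.nonzero(q)
    print(n,len(u),u.mean(),v.mean(),onplane("scene",[[u.mean(),v.mean()]],.094), np.median(cloud("scene",q,d),0))
E
```

```text
red 49 169.0612244897959 138.46938775510205 [[0.48227758 0.14168224 0.094     ]] [0.47954287 0.13789137 0.08969   ]
blue 91 252.37362637362637 178.0989010989011 [[ 0.48288921 -0.22246894  0.094     ]] [ 1.12699551  0.13603183 -0.73199925]
```

View pics/crop1.png

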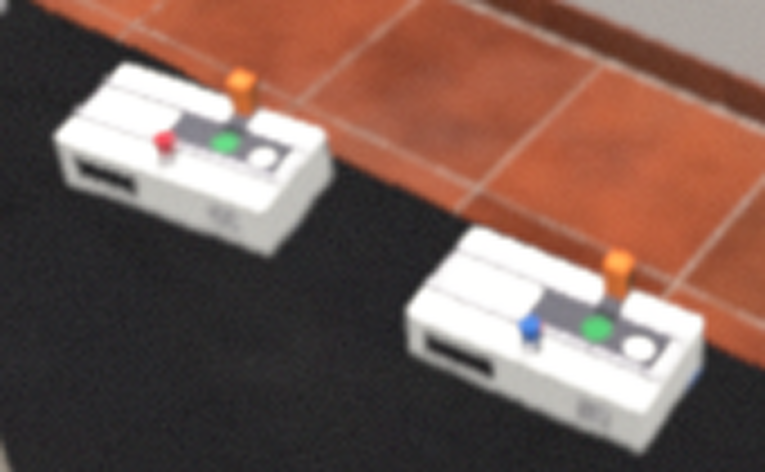

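The crop confirms it: red cap at (165,140) on the left reader (orange grip at (240,92)), blue cap at (530,325) on the right one. The red grip is at about (0.482, 0.14). Next I move above it for a close look.

```bash
python3 - <<'E'
from h import *
print(np.round(vision.camera_info("wrist")["hand_eye"],3).tolist())
for q in ([0,1,0,0],[1,0,0,0]): print(q,manip.solve_ik([.48,.14,.25],q))
manip.movep([.48,.14,.25],[0,1,0,0])
s=manip.sense(); p,d=vision.capture("wrist")
cv2.imwrite("pics/w1.png",p[...,::-1]); np.save("pics/w1.npy",d)
import json; json.dump({k:np.array(s[k]).tolist() for k in("eef_pos","orientation")},open("pics/w1.json","w"))
print(s["time"],s["eef_pos"],s["orientation"])
print(spot_in("grip_red","wrist"))
E
```

```text
[[0.001, -0.953, -0.303, 0.08], [1.0, 0.001, 0.0, 0.0], [-0.0, -0.303, 0.953, -0.131], [0.0, 0.0, 0.0, 1.0]]
[0, 1, 0, 0] [-0.63701188  0.04292457  0.27109275  1.78642271 -0.0118814   1.31382856
  1.2076593 ]
[1, 0, 0, 0] [-0.80763288  0.03768892  0.44758965  1.79425835 -0.01686406  1.31339001
 -1.92682315]
2.2917 [0.47984624 0.14103687 0.24998847] [-6.56067939e-04  9.99999782e-01  7.79189047e-05 -6.29881147e-06]
[{'at': [0.4495, 0.1373, 0.067], 'confidence': 0.83}]
```

View pics/w1.png

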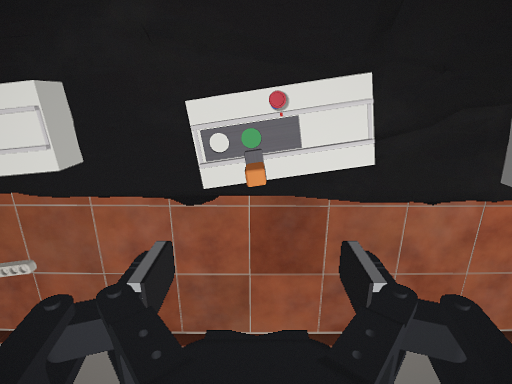

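The view shows the red cap at (278,100), the green filter at (251,138), the grip at (255,175), and free rail to the right (+y). Next I fit the slide direction and grip centre.

```bash
python3 - <<'E'
from h import *
import json
p=cv2.imread("pics/w1.png")[...,::-1].copy(); d=np.load("pics/w1.npy"); s=json.load(open("pics/w1.json"))
box=np.zeros(d.shape,bool); box[60:195,180:385]=1
c=cloud("wrist",box,d,s); h=c[(c[:,2]>.055)&(c[:,2]<.072)]
r=cv2.minAreaRect(h[:,:2].astype(np.float32)); print("housing z",np.median(h[:,2]),r)
# colour points
hsv=cv2.cvtColor(p,cv2.COLOR_RGB2HSV)
g=(hsv[...,0]>45)&(hsv[...,0]<85)&(hsv[...,1]>120)&box
red=((hsv[...,0]<5)|(hsv[...,0]>172))&(hsv[...,1]>150)&box
red[:,320:]=0;red[115:]=0
for n,m,z in(("green",g,.068),("red",red,.092)):
    v,u=np.nonzero(m);print(n,len(u),onplane("wrist",[[u.mean(),v.mean()]],z,s))
m=orange(p); q=np.zeros_like(m); q[155:190,240:270]=m[155:190,240:270]
c=cloud("wrist",q,d,s); print("grip z pct",np.percentile(c[:,2],[5,50,90]))
t=c[c[:,2]>.103]; print(len(t),t[:,:2].mean(0),cv2.minAreaRect(t[:,:2].astype(np.float32)))
b=c[(c[:,2]<.1)]; print(len(b),b.mean(0) if len(b) else 0)
E
```

```text
housing z 0.06020134096451313 ((0.43906286358833313, 0.17132103443145752), (0.10099908709526062, 0.2004048377275467), 8.57607364654541)
green 298 [[0.44254385 0.13621073 0.068     ]]
red 214 [[0.40261605 0.16190127 0.092     ]]
grip z pct [0.08143689 0.10261403 0.10729779]
88 [0.4735471  0.13939714] ((0.4765952229499817, 0.14118638634681702), (0.017941884696483612, 0.018853895366191864), 8.506985664367676)
83 [0.46864061 0.14010229 0.08890751]
```

Housing is 101 x 200 mm at z = 0.060 and the grip top 18 x 19 mm, both as specified. The slide yaw is 8.5° and the grip is at (0.4766, 0.1408). I'll grasp it along the slide and push.

```bash
python3 - <<'E'
from h import *
psi=np.radians(8.55); q=(R.from_euler('z',psi)*R.from_quat([0,1,0,0])).as_quat()
dr=np.array([-np.sin(psi),np.cos(psi),0]); g=np.array([.4766,.1408,.090])
def st(n):
    s=manip.sense(); print(n,round(s["time"],2),np.round(s["eef_pos"],4),np.round(s["contact_force"],1),round(s["finger_gap"],4),np.round(s["gripper_force"],1))
manip.gripper_to(.055,20)
manip.movep(g+[0,0,.06],q); st("above")
manip.servo_line(g,velocity=.08); st("down")
manip.gripper_to(.0,20); st("grip")
s=manip.sense()
if .014<s["finger_gap"]<.026:
    a=np.array(s["eef_pos"])
    manip.servo_line(g+.036*dr,velocity=.04); manip.pause(.3); st("slid")
E
```

```text
above 3.28 [0.477  0.1408 0.1509] [1.3 0.4 0.5] 0.0551 0.0
down 4.18 [0.4769 0.1409 0.0905] [-0.8 -0.1 -0.5] 0.0547 0.0
grip 4.58 [0.4769 0.1408 0.0904] [-0.5 -0.6  4. ] 0.0194 25.2
slid 5.93 [0.4715 0.1765 0.0904] [-0.7 -0.7  6.3] 0.0194 25.5
```

```bash
python3 - <<'E'
from h import *
manip.gripper_to(.05); s=manip.sense(); a=np.array(s["eef_pos"])
manip.servo_line(a+[0,0,.16],velocity=.15); manip.pause(.3)
s=manip.sense(); p,d=vision.capture("wrist"); print(s["time"],s["contact_force"])
cv2.imwrite("pics/w2.png",p[...,::-1])
m=orange(p); m[:130]=0; m[215:]=0; n,l,stt,cc=cv2.connectedComponentsWithStats(m.astype(np.uint8))
c=cloud("wrist",m,d,s); t=c[(c[:,2]>.103)&(c[:,2]<.115)]
print(len(t),cv2.minAreaRect(t[:,:2].astype(np.float32)))
hsv=cv2.cvtColor(p,cv2.COLOR_RGB2HSV)
g=(hsv[...,0]>45)&(hsv[...,0]<85)&(hsv[...,1]>120)
v,u=np.nonzero(g);print("green",len(u),onplane("wrist",[[u.mean(),v.mean()]],.068,s))
E
```

```text
7.85 [ 0.52090614  0.48983757 -0.36666978]
90 ((0.47116148471832275, 0.1766204684972763), (0.01772305741906166, 0.019073348492383957), 10.494893074035645)
green 298 [[0.43726835 0.17181058 0.068     ]]
```

View pics/w2.png

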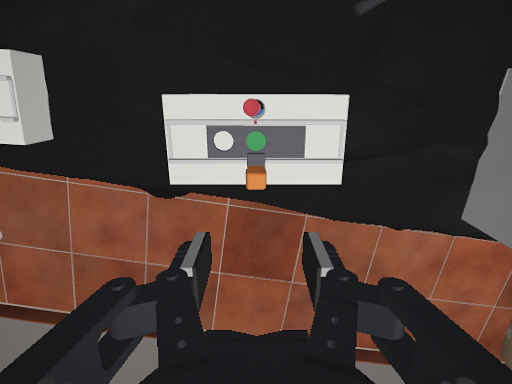

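The green filter, now at (256,141), sits in line with the port mark below the red cap at (255,122). It moved from (0.4425, 0.1362) to (0.4373, 0.1718), which is 36.0 mm. The gripper is clear and the other reader was not touched.

```bash
python3 -c "
from workcell import manip
print(manip.close_job())"
```

```text
the job is handed in; nothing more can be done
None
```

The shutter on the red-capped reader is at the green-filter stop (moved 36 mm) and released, the blue-capped reader was not touched, and the job is handed in.

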